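# Dress the edge of a spare plate with a surface file

## Task

Take the surface file from its wooden rest and dress the upper edge of the plate standing in the spring-mounted jig: three full strokes pushed away from the robot square across the edge, from the toe of the file (its narrowed end, leading) to its heel, kept level and under light, steady pressure (about 5 to 10 N). Cut on the forward strokes only: after every stroke, the last one too, lift the file about 20 mm clear of the plate before you take it back, and never press hard or drag it back. Then lay the file back flat on its rest the way it lay, leaving the things around alone.

Things in the scene. Friction and masses are not known exactly. Their poses are not given: they have to be found in the camera images.
- file: loose surface file: flat dark steel blade 180 mm long (along its x), 26 wide, 6 thick, the last 20 mm at the toe narrowed to 14; an upright wooden grip block stands on its back over the middle. 0.2 to 0.4 kg, balanced at the middle. Origin: middle of the blade's underside; x points to the toe (front end), z up; the heel is the end 90 mm behind the origin
- file_grip (a point): centre of the file's grip block, 26 mm above the underside of the blade. Block 70 mm long (file x), 22 mm wide (y), from 6 to 46 mm above the underside. Grip it across its width from above, firmly (40 N or more), fingertips at least 3 mm above the blade's top; it pitches in the fingers if pressed hard near an end
- file_toe (a point): the toe end of the file, on the underside, 90 mm from the middle
- rest: fixed wooden rest, board 210 x 90 x 12 mm with two cross cleats 16 mm wide, 80 mm long, tops 26 mm above the bench, 62 mm either side of the middle; the file lies flat across both cleats, toe towards the rest's +x end. Origin: middle of the board's underside; x along the board
- jig: fixed filing jig: grey base 170 (x) x 110 (y) mm, on it a steel clamp head that slides along x, with jaws in which a plate stands upright. Origin: middle of the base's underside, on the bench; +x is the forward stroke direction, away from the robot
- jig_jaws (a point): middle of the top of the jaws, 72 mm above the bench, moving with the head. Here stands the aluminium plate, 5 mm thick (jig x), 64 mm wide (y). Its upper edge, level and along y, is 106 to 114 mm above the bench, differing from time to time and not measured: find it by touch. It is hard to a downward press
- head (a joint): slide of the clamp head with the plate along the jig's x, in m: 0 = centred by its springs (0.6 N per mm), positive = pushed forward, limits 12 mm either way; damped. It reads the drag of the file on the edge, so a forward stroke under load makes it positive and a dragged return makes it negative
- bin: small open blue plastic parts bin, 150 x 100 x 75 mm, loose bystander; origin at the middle of its underside
- bearing: steel bearing ring, 62 mm across, 16 mm high, loose bystander; origin at the middle of its underside
- carton: closed cardboard carton, 80 x 110 x 60 mm, loose bystander; origin at the middle of its underside
- pulley: aluminium grooved pulley, 68 mm across, 34 mm high, loose bystander; origin at the middle of its underside
Mind the look-alikes: they are no part of the job. There is more than one size of the file; the one meant has the size given above.

How it is judged:
On the way, in this order (a step that is already met when the one before it is completed fails the run):
1. first stroke begins: front part of the file (30 to 80 mm ahead of its middle) bears on the plate's edge with more than 2.5 N, file level and square to the edge (contact force between file and jig above 2.5 N and x of file in the frame of jig between -0.08 and -0.03 m and y of file in the frame of jig between -0.028 and 0.028 m and angle between the x axis of file and the x axis of jig, either way round below 0.22 rad and angle between file's own z axis and vertical below 0.2 rad and x of file_toe in the frame of jig above 0 m and z of file in the frame of jig between 0.095 and 0.125 m), for 0.05 s.
2. first stroke ends: rear part of the file (30 to 85 mm behind its middle) on the edge, still under load and pushing the head away (contact force between file and jig above 2.5 N and value of joint head above 0.001 m and x of file in the frame of jig between 0.03 and 0.085 m and y of file in the frame of jig between -0.028 and 0.028 m and angle between the x axis of file and the x axis of jig, either way round below 0.22 rad and angle between file's own z axis and vertical below 0.2 rad and z of file in the frame of jig between 0.095 and 0.125 m), for 0.15 s.
3. file lifted clear after the first stroke and brought back through the air (contact force between file and jig below 0.3 N and x of file in the frame of jig below 0.02 m and z of file in the frame of jig above 0.119 m), for 0.05 s.
4. second stroke begins: front part of the file (30 to 80 mm ahead of its middle) bears on the plate's edge with more than 2.5 N, file level and square to the edge (all of step 1), for 0.05 s.
5. second stroke ends: rear part of the file (30 to 85 mm behind its middle) on the edge, still under load and pushing the head away (all of step 2), for 0.15 s.
6. file lifted clear after the second stroke and brought back through the air (all of step 3), for 0.05 s.
7. third stroke begins: front part of the file (30 to 80 mm ahead of its middle) bears on the plate's edge with more than 2.5 N, file level and square to the edge (all of step 4), for 0.05 s.
8. third stroke ends: rear part of the file (30 to 85 mm behind its middle) on the edge, still under load and pushing the head away (all of step 5), for 0.15 s.
9. file lifted clear after the third stroke (contact force between file and jig below 0.3 N and z of file in the frame of jig above 0.119 m), for 0.05 s.
At the end, for the whole second after the job is handed in: the file lies flat and still on both cleats of its rest, its middle within 30 mm of the rest's middle and within 0.3 rad of its direction, toe towards the rest's +x end; the clamp head is back at its centre within 2 mm (horizontal distance between file and rest below 0.03 m and z of file in the frame of rest between 0.022 and 0.03 m and angle between file's own z axis and vertical below 0.1 rad and angle between the x axis of file and the x axis of rest, either way round below 0.3 rad and x of file_toe in the frame of rest above 0 m and linear speed of file below 0.02 m/s and value of joint head between -0.002 and 0.002 m); the robot touches nothing.
It fails at once if the file bears on the jig or plate with more than 25 N (contact force between file and jig above 25 N).
It fails at once if the plate is dragged back by the file (head more than 2 mm behind its centre) (value of joint head below -0.002 m).
It fails at once if the robot itself pushes on the jig (contact force between any of the fingers, the arm and jig above 3 N).
It fails at once if a bystander is disturbed (moved more than 20 mm) (distance of any of bin, bearing, carton, pulley from where it was at the start of the episode above 0.02 m).
It also fails if it takes over 72 s, if anything falls off the work surface, if the arm or the gripper's body presses on something with over 40 N, if the wrist force passes 120 N, or if a joint passes its speed limit or range.

## Robot

A 7-joint arm with a two-finger parallel gripper is mounted at the origin on the work surface. World frame = base frame: x ahead of the robot, y to its left, z up, the work surface at z = 0. Lengths are in m, angles in rad, forces in N, time in s.
With the tool pointing down it reaches from about 0.425 to 0.925 m from the base axis. Payload 6.8 kg.
Tool frame: the origin (TCP) lies between the finger pads; the fingertips stand r.tip_reach ahead of it and the grasp point (between the pads) lies 11 mm behind it (r.tip_reach is the distance from the TCP to the fingertips, in m); z points along the fingers, y is the direction in which the jaws open and shut (so a half turn about z gives the same grasp; the last joint's range is limited). The gripper opens to 85 mm and grips with 20 to 120 N. Pads are 22 mm wide; open, the fingers measure 114 mm over their backs; the gripper's body (76 mm by 85 mm) begins 54 mm behind the grasp point. The pads swing forward as they close: fully open they stand 13 mm farther back than shut.
Start: joints at [-1.296, 0.477, 0.022, 1.555, -0.011, 1.109, -0.083], TCP at [0.252, 0.626, 0.239] pointing down, gripper open.
Joint ranges: [-2.96, 2.96], [-0.34, 2.1], [-1.41, 1.46], [0.24, 2.44], [-1.37, 4.51], [0.17, 1.92], [-2.96, 2.96]. Speed limits (rad/s): [2.39, 2.39, 3.14, 3.14, 3.14, 3.14, 3.14].

## Interface

Orientations are given as a rotation vector (axis times angle).
In Python, from bench import r, eyes, spotter gives the robot as it stands.
- The arm moves only by the tool carry_out, never from a script. Its argument "series" is text: rows parted by semicolons, each of 5 numbers parted by spaces: the shift along the tool's x, y, z in cm, then the turn about the tool's z in rad, then the opening, from 0 (shut) to 1 (fully open). In form: x y z yaw gripper; .... A call has 1 to 8 rows; each row shifts and turns the commanded pose from where the row before left it, along the tool's axes as they then stand; what a row does not reach is not made up. A row lasts 1/8 s, in which the tool goes at most 62.5 mm and 10.7 degrees, less where a joint would pass 70% of its speed; a pose out of reach is approached as far as the arm can. A call with a gripper value outside its range is refused whole. The fingers move at their own pace and stop on an object; "grip_force" is the grip in N (left out, the last holds). Time passes only in rows, so rows that do not move let the fingers close. It gives the time, the measured TCP pose, the force and the opening at its end, in the units of the state.
- r.get_obs(): the state, without advancing time (a new reading comes with each control period).
- eyes.grab_frame(name): name is "side" or "top"; returns a dict with "color" (400x640x3 uint8, blue, green, red), "intrinsics" (3x3 intrinsics, pixels), "R" (3x3) and "t" (3): a world point X has camera coordinates R X + t. Camera axes: x right, y down, z forward; pixel columns grow to the right and rows downward; lengths in m; the calibration is good to about 2 mm. A picture is of the moment at which its call begins. There is no depth.
- r.hand_in(): hands the job in, once; it reports no verdict.
Trained networks look in a picture, given as the dict that the camera call returned (one of the last four; its "shot" number tells which), for a name from the list of things; names that differ only in an ending like _2 or _b are one class to them, and where a whole thing is asked for, a point or a joint stands for the part that bears it (a point fixed in the world has none). Each returns a list of dicts, best first, with "confidence" (0 to 1); they miss things now and then, are a little off and sometimes report something else, mostly with a low value. They report only what shows in the picture. A call takes as long as a camera call. They do not tell look-alikes from the thing itself.
- spotter.search_frame(picture, query): "uv" ([column, row] in pixels, amid what is visible of it).
- spotter.trace(picture, query): "pixels" (400x640 bool, what is visible of it) and "uv" ([column, row] in pixels, amid what is visible of it).
- spotter.mark_of(picture, query): "uv" ([column, row] in pixels: a listed point, or the origin of a listed thing).
The state is a dict: "clock": time; "joints": joint angles; "qvel": joint speeds; "tau": joint torques, N m; "tcp_pos": TCP position; "orientation": TCP orientation; "contact_force": force on the tool from outside, world axes, zero at the start; "moment": the same for the moment, N m; "grip_width": finger opening in m.
Only numpy, scipy, OpenCV 4.12 (cv2) and the standard library are available. Lean on these libraries where they do the work, as an engineer would, in place of code of your own. Each camera call takes 0.05 s, during which the arm holds its last target.

## Working session

There is one attempt and no reset: what is moved stays moved. The work goes in short steps, Python scripts to look and compute and a tool call to move; the robot and the scene stay as the last step left them, time stands still between calls to the robot, and variables do not carry over. Pictures are saved under pics/ and viewed, and the job is handed in when it is done.

Besides the shell and the picture viewer there is one more tool, called after "Emit:" in YAML: its name, and indented under it one key for each argument. carry_out: Moves the arm, as the interface text tells. Its arguments: {"type":"object","properties":{"series":{"type":"string"},"grip_force":{"type":"number"}},"required":["series"]}

```bash
ls; mkdir -p pics; cat > h.py <<'E'
import numpy as np, cv2
from bench import r, eyes, spotter
from scipy.spatial.transform import Rotation as Rn
def ray(p,uv):
    K=np.array(p["intrinsics"]);R=np.array(p["R"]);t=np.array(p["t"])
    d=R.T@np.linalg.solve(K,[uv[0],uv[1],1.]);c=-R.T@t
    return c,d
def atz(p,uv,z):
    c,d=ray(p,uv);return c+d*(z-c[2])/d[2]
def proj(p,X):
    K=np.array(p["intrinsics"]);q=K@(np.array(p["R"])@np.array(X)+np.array(p["t"]));return q[:2]/q[2]
def tri(p1,u1,p2,u2):
    c1,d1=ray(p1,u1);c2,d2=ray(p2,u2)
    s=np.linalg.lstsq(np.c_[d1,-d2],c2-c1,rcond=None)[0]
    a=c1+s[0]*d1;b=c2+s[1]*d2
    return (a+b)/2,np.linalg.norm(a-b)
E
python3 - <<'E'
from h import *
np.set_printoptions(precision=4,suppress=True)
o=r.get_obs();print({k:np.round(v,4) for k,v in o.items()},r.tip_reach)
for n in("side","top"):
    p=eyes.grab_frame(n);cv2.imwrite(f"pics/{n}0.png",p["color"]);
    print(n,p["R"],p["t"],-np.array(p["R"]).T@np.array(p["t"]))
    for q in["file","file_grip","file_toe","rest","jig","jig_jaws","bin","bearing","carton","pulley"]:
        print(q,[(np.round(d["uv"]),round(d["confidence"],2)) for d in spotter.mark_of(p,q)])
E
```

```text
pics
{'clock': np.float64(0.0), 'joints': array([-1.2961,  0.4778,  0.0223,  1.5565, -0.0115,  1.1093, -0.0831]), 'qvel': array([-0.0004, -0.0003, -0.0007, -0.0004, -0.0009,  0.001 ,  0.0003]), 'tau': array([ -0.0007, -59.6448,   1.6078, -28.1207,   0.0124,   0.0092,
         0.    ]), 'tcp_pos': array([0.2519, 0.6256, 0.2383]), 'orientation': array([-0.5976, -3.084 ,  0.0028]), 'contact_force': array([ 0.0127, -0.3267,  0.0512]), 'moment': array([ 0.0211, -0.0225,  0.0613]), 'grip_width': np.float64(0.0853)} 0.008
side [[ 0.9131 -0.4076 -0.0028]
 [-0.2149 -0.4754 -0.8531]
 [ 0.3464  0.7796 -0.5217]] [-0.4933  0.1774  0.9111] [ 0.1729 -0.8271  0.6253]
file [(array([234., 210.]), 0.93), (array([344., 253.]), 0.91), (array([247., 323.]), 0.62)]
file_grip [(array([344., 244.]), 0.77), (array([247., 310.]), 0.61), (array([231., 198.]), 0.56)]
file_toe [(array([370., 245.]), 0.83), (array([206., 194.]), 0.57)]
rest [(array([344., 259.]), 0.82), (array([429., 331.]), 0.71), (array([375., 187.]), 0.53)]
jig [(array([313., 192.]), 0.58)]
jig_jaws [(array([310., 173.]), 0.68), (array([347., 2
[... 338 characters left out ...]
.0063 1.0305]
file [(array([259., 275.]), 0.92), (array([385., 207.]), 0.65), (array([415., 303.]), 0.63), (array([276., 111.]), 0.22)]
file_grip [(array([422., 308.]), 0.87), (array([257., 279.]), 0.71), (array([380., 203.]), 0.69)]
file_toe [(array([214., 297.]), 0.95), (array([460., 320.]), 0.86), (array([383., 174.]), 0.67), (array([474., 184.]), 0.62), (array([161., 166.]), 0.39)]
rest [(array([378., 201.]), 0.67)]
jig [(array([262., 179.]), 0.84)]
jig_jaws [(array([258., 176.]), 0.86)]
bin [(array([159., 167.]), 0.83), (array([363., 105.]), 0.25)]
bearing [(array([279., 106.]), 0.52)]
carton [(array([384., 204.]), 0.66), (array([476., 184.]), 0.62)]
pulley [(array([364., 104.]), 0.71)]
```

View pics/side0.png

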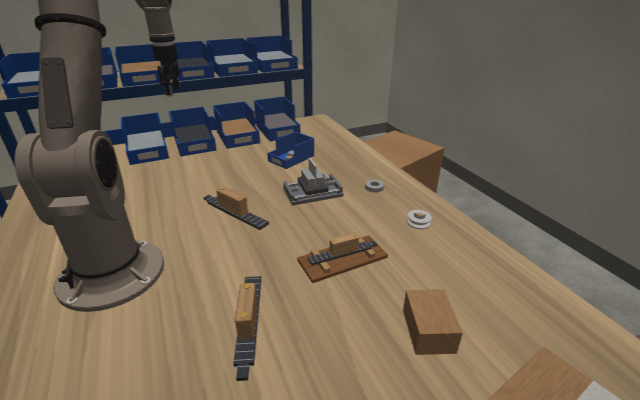

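View pics/top0.png

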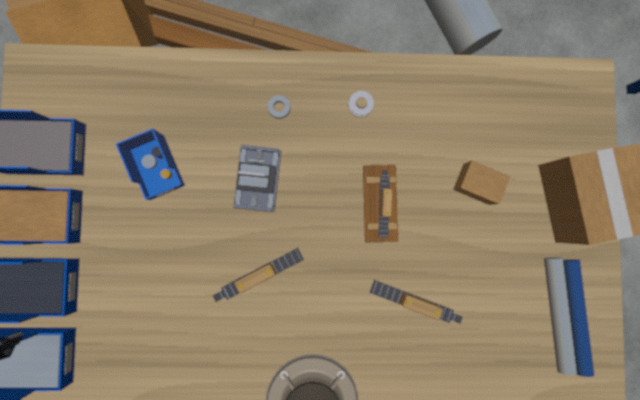

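The side view shows a file on the wooden rest at (344,250) and two larger loose look-alikes at (235,210) and (247,320). The jig is at (313,185). In the top view the rest is at (380,204) and the jig at (257,178). I'll zoom in to get the axes.

```bash
python3 - <<'E'
from h import *
t=cv2.imread("pics/top0.png");s=cv2.imread("pics/side0.png")
def c(im,x0,y0,x1,y1,k,n): cv2.imwrite(n,cv2.resize(im[y0:y1,x0:x1],None,fx=k,fy=k,interpolation=cv2.INTER_CUBIC))
c(t,340,155,420,250,6,"pics/a.png");c(t,225,135,295,220,6,"pics/b.png")
c(s,275,150,395,285,4,"pics/c.png")
p=eyes.grab_frame("top")
print(p["intrinsics"])
for uv in [(385,207),(257,178)]: print(atz(p,uv,0.03))
for q in ["file","rest","jig","jig_jaws"]:
  for d in spotter.trace(p,q):
    m=d["pixels"].astype(np.uint8)
    pts=np.argwhere(m)[:,::-1].astype(np.float32)
    print(q,d["confidence"],cv2.minAreaRect(pts),len(pts))
E
```

```text
[[379.48253489   0.         323.24463043]
 [  0.         379.48253489 203.72649921]
 [  0.           0.           1.        ]]
[ 0.51300895 -0.18782557  0.03      ]
[0.58511653 0.15189795 0.03      ]
file 0.93 ((416.63983154296875, 302.9495544433594), (96.91732788085938, 15.830474853515625), 20.772253036499023) 1344
file 0.83 ((385.5, 203.0), (68.0, 13.0), 90.0) 771
file 0.83 ((257.49786376953125, 275.8958435058594), (15.276485443115234, 97.57388305664062), 62.241458892822266) 1329
rest 0.59 ((380.23785400390625, 202.99246215820312), (76.91364288330078, 33.34828567504883), 88.18170166015625) 1754
jig 0.96 ((257.4248962402344, 177.63821411132812), (41.65390396118164, 64.26268768310547), 6.709836959838867) 2613
jig 0.75 ((256.04779052734375, 175.5938720703125), (38.32392883300781, 31.430294036865234), 6.709836959838867) 1124
jig_jaws 0.92 ((256.3170471191406, 175.14634704589844), (38.209312438964844, 32.246009826660156), 6.340191841125488) 1141
```

View pics/a.png

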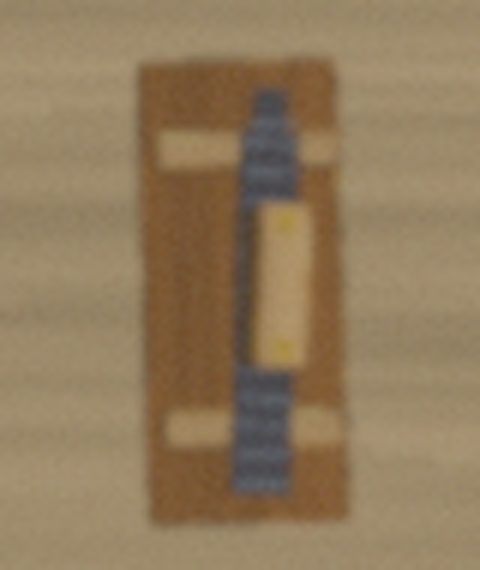

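View pics/b.png

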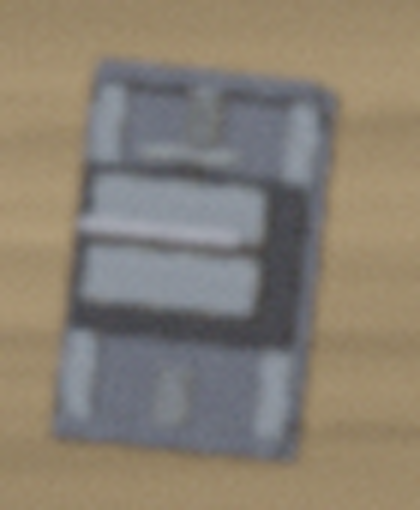

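View pics/c.png

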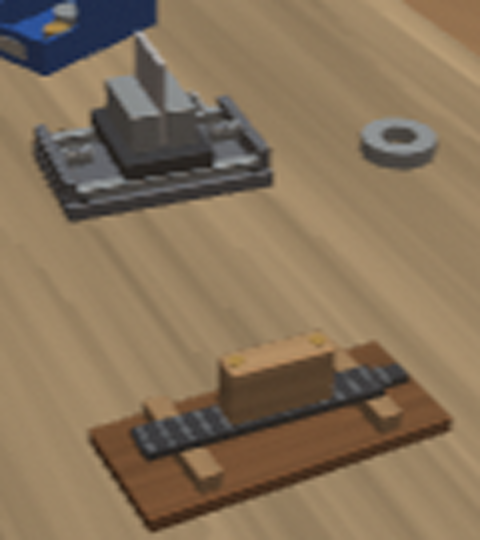

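```bash
python3 - <<'E'
from h import *
np.set_printoptions(precision=4,suppress=True)
p=eyes.grab_frame("top");s=eyes.grab_frame("side")
U=lambda x,y,k,ox,oy:((x+.5)/k-.5+ox,(y+.5)/k-.5+oy)
A=lambda x,y,z:atz(p,U(x,y,6,340,155),z)
B=lambda x,y,z:atz(p,U(x,y,6,225,135),z)
toe=A(270,91,.032);heel=A(262,492,.032)
print("toe/heel",toe,heel,(toe+heel)/2,np.linalg.norm(toe-heel),np.arctan2(*(toe-heel)[[1,0]]))
bl=[A(x,y,.072) for x,y in((260,203),(312,205),(302,368),(252,366))]
print("block",np.mean(bl,0),bl[0]-bl[3],bl[1]-bl[2],bl[0]-bl[1]);d=bl[0]-bl[3]+bl[1]-bl[2];print(np.arctan2(d[1],d[0]))
bo=[A(x,y,.012) for x,y in((138,65),(334,58),(350,517),(152,523))]
d=bo[0]-bo[3]+bo[1]-bo[2];print("board",np.mean(bo,0),np.arctan2(d[1],d[0]),np.linalg.norm(d)/2,bo[0]-bo[1])
for z in(.015,.025):
  J=[B(x,y,z) for x,y in((102,60),(340,90),(297,460),(55,437))]
  d=J[0]-J[3]+J[1]-J[2];print("jig",z,np.mean(J,0),np.arctan2(d[1],d[0]),np.linalg.norm(d)/2,np.linalg.norm(J[0]-J[1]))
pl=B(80,222,.11),B(240,242,.11);d=pl[0]-pl[1];print("plate",np.mean(pl,0),np.linalg.norm(d),np.arctan2(d[1],d[0])-np.pi/2)
C=lambda x,y:U(x,y,4,275,150)
print(tri(p,U(80,222,6,225,135),s,C(137,33)),tri(p,U(240,242,6,225,135),s,C(163,70)))
print("toe side", tri(p,U(270,91,6,340,155),s,C(400,372)))
# block side corners
print(tri(p,U(260,203,6,340,155),s,C(318,333)),tri(p,U(302,368,6,340,155),s,C(222,365)))
for q,z in (("bin",.07),("bearing",.016),("pulley",.034),("carton",.06)):
  for d in spotter.trace(p,q)[:1]:
    pts=np.argwhere(d["pixels"])[:,::-1].astype(np.float32);b=cv2.boxPoints(cv2.minAreaRect(pts));print(q,d["confidence"],[atz(p,u,z)[:2] for u in b])
E
```

```text
toe/heel [ 0.6123 -0.1861  0.032 ] [ 0.4348 -0.183   0.032 ] [ 0.5235 -0.1845  0.032 ] 0.17753180593013454 -0.01767957037724993
block [ 0.5232 -0.1835  0.072 ] [ 0.0693 -0.0032  0.    ] [ 0.0694 -0.0042  0.    ] [0.0005 0.0222 0.    ]
-0.05339149768337961
board [ 0.5251 -0.1782  0.012 ] 0.03573197813299654 0.20695071705314472 [-0.0047  0.0892  0.    ]
jig 0.015 [0.5869 0.1522 0.015 ] -0.09692284912648035 0.1687268952851356 0.10719810699729755
jig 0.025 [0.5856 0.1507 0.025 ] -0.09692284912648025 0.16706534397229775 0.10614246524490177
plate [0.5865 0.1544 0.11  ] 0.06497123144475343 -0.10968606149918592
(array([0.5897, 0.187 , 0.1092]), np.float64(0.001102609576988798)) (array([0.5833, 0.1224, 0.1074]), np.float64(9.591554272626243e-05))
toe side (array([ 0.6117, -0.186 ,  0.0305]), np.float64(0.0017787371065143458))
(array([ 0.5575, -0.1743,  0.0695]), np.float64(0.0019449649339915625)) (array([ 0.4862, -0.1901,  0.0788]), np.float64(0.004072615374018415))
bin 0.81 [array([0.6636, 0.5041]), array([0.7138, 0.3938]), array([0.5589, 0.3247]), array([0.51  , 0.4347])]
bearing 0.62 [array([0.7831, 0.1421]), array([0.8268, 0.1011]), array([0.7835, 0.057 ]), array([0.74  , 0.0981])]
pulley 0.95 [array([ 0.8232, -0.0892]), array([ 0.8247, -0.1539]), array([ 0.7564, -0.1542]), array([ 0.7551, -0.0898])]
carton 0.82 [array([ 0.5609, -0.3551]), array([ 0.6468, -0.3932]), array([ 0.5972, -0.5119]), array([ 0.5115, -0.4731])]
```

```bash
cat >> h.py <<'E'
def st():
    o=r.get_obs();R=Rn.from_rotvec(o["orientation"]).as_matrix();return o,np.array(o["tcp_pos"]),R
def plan(target,yaw):
    """world target, tool y axis along +-(perp of yaw). prints shift in tool axes cm and turn"""
    o,p,R=st();d=R.T@(np.array(target)-p)*100
    a=np.arctan2(R[1,0],R[0,0])  # heading of tool x
    e=(yaw-a+np.pi/2)%np.pi-np.pi/2
    print("t",o["clock"],"pos",p.round(4),"xhead",round(a,4),"shift cm",d.round(2),"turn about tool z",round(-e,3),"tilt",R[:,2].round(4),"F",np.round(o["contact_force"],2),"M",np.round(o["moment"],3),"w",round(o["grip_width"],4))
E
python3 - <<'E'
from h import *
o,p,R=st();print(R.round(3));plan([.5235,-.184,.15],-.035);plan([.5,.2,.239],-.035)
E
```

```text
[[-0.928  0.374  0.   ]
 [ 0.374  0.928 -0.   ]
 [-0.    -0.    -1.   ]]
t 1.65 pos [0.2521 0.6262 0.2393] xhead 2.7588 shift cm [-55.43 -65.02   8.93] turn about tool z -0.348 tilt [ 0. -0. -1.] F [-1.02  0.44  0.53] M [ 0.005 -0.035 -0.004] w 0.0858
t 1.65 pos [0.2521 0.6262 0.2393] xhead 2.7588 shift cm [-3.891e+01 -3.027e+01  3.000e-02] turn about tool z -0.348 tilt [ 0. -0. -1.] F [-1.02  0.44  0.53] M [ 0.005 -0.035 -0.004] w 0.0858
```

Emit:
carry_out:
  series: "-3.9 -3 0 0 1; -5 -3.9 0 0 1; -5 -3.9 0 0 1; -5 -3.9 0 0 1; -5 -3.9 0 0 1; -5 -3.9 0 0 1; -5 -3.9 0 0 1; -5 -3.9 0 0 1"

```text
clock: 2.65
tcp_pos: [0.4974, 0.2036, 0.2397]
orientation: [0.597, 3.084, 0.001]
contact_force: [1.0, 0.9, 0.6]
grip_width: 0.0852
```

```bash
python3 - <<'E'
from h import *
plan([.5235,-.184,.15],-.035)
E
```

```text
t 2.65 pos [0.4974 0.2036 0.2397] xhead 2.759 shift cm [-16.88 -34.99   8.95] turn about tool z -0.348 tilt [ 7.e-04  6.e-04 -1.e+00] F [1.   0.86 0.61] M [ 0.008 -0.014  0.054] w 0.0852
```

Emit:
carry_out:
  series: "-2.4 -5 0 0 1; -2.4 -5 0 0 1; -2.4 -5 0 0 1; -2.4 -5 0 0 1; -2.4 -5 1.5 0 1; -2.4 -5 2.5 0 1; -2.4 -5 2.5 -0.17 1; 0 0 2.5 -0.178 1"

```text
clock: 3.65
tcp_pos: [0.5213, -0.1849, 0.1502]
orientation: [0.07, 3.14, -0.004]
contact_force: [0.1, 1.2, -0.1]
grip_width: 0.0854
```

```bash
python3 - <<'E'
from h import *
plan([.5235,-.184,.046],-.035)
p=eyes.grab_frame("side");cv2.imwrite("pics/s1.png",cv2.resize(p["color"][100:300,220:460],None,fx=3,fy=3))
E
```

```text
t 3.65 pos [ 0.5213 -0.1849  0.1502] xhead 3.0971 shift cm [-0.21  0.13 10.42] turn about tool z -0.009 tilt [ 0.0011 -0.0028 -1.    ] F [ 0.12  1.17 -0.1 ] M [ 0.044 -0.05   0.005] w 0.0854
```

View pics/s1.png

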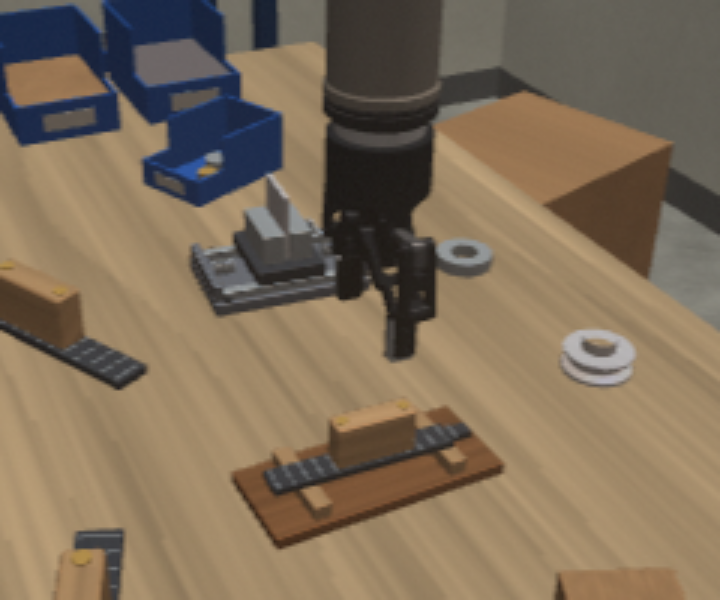

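The gripper is above the block, with its fingers on either side of the block's width. Going down.

Emit:
carry_out:
  series: "-0.2 0.1 2 -0.01 1; 0 0 2.5 0 1; 0 0 2.5 0 1; 0 0 2 0 1; 0 0 0.8 0 1; 0 0 0 0 1"

```text
clock: 4.45
tcp_pos: [0.5239, -0.1782, 0.0527]
orientation: [-0.052, -3.141, -0.0]
contact_force: [-0.3, -0.1, 0.4]
grip_width: 0.0853
```

```bash
python3 - <<'E'
from h import *
plan([.5235,-.184,.046],-.035)
for n in("side","top"):
  p=eyes.grab_frame(n);u,v=proj(p,[.5235,-.184,.05]);u,v=int(u),int(v)
  cv2.imwrite(f"pics/{n}2.png",cv2.resize(p["color"][v-50:v+50,u-65:u+65],None,fx=6,fy=6,interpolation=2))
E
```

```text
t 4.45 pos [ 0.5239 -0.1782  0.0527] xhead 3.1084 shift cm [ 0.02 -0.58  0.67] turn about tool z 0.002 tilt [-2.e-04  2.e-04 -1.e+00] F [-0.29 -0.09  0.38] M [-0.017  0.04  -0.01 ] w 0.0853
```

View pics/side2.png

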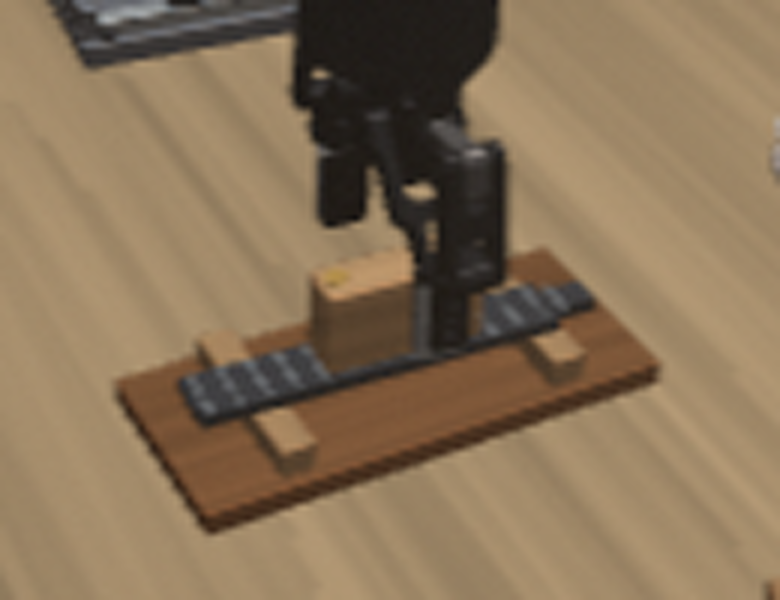

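View pics/top2.png

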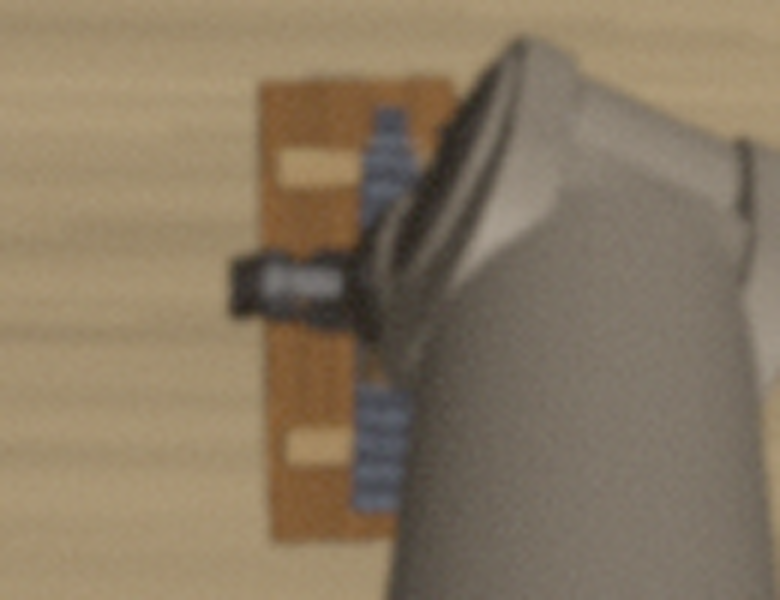

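Emit:
carry_out:
  series: "0 -0.6 0.3 0 1; 0 0 0.4 0 1; 0 0 0 0 1; 0 0 0 0 1"
  grip_force: 60

```text
clock: 5.05
tcp_pos: [0.5235, -0.1845, 0.0455]
orientation: [-0.051, -3.141, -0.0]
contact_force: [0.5, -0.7, 0.3]
grip_width: 0.0853
```

```bash
python3 - <<'E'
from h import *
plan([.5235,-.184,.046],-.035)
E
```

```text
t 5.05 pos [ 0.5235 -0.1845  0.0455] xhead 3.1089 shift cm [ 0.    0.05 -0.05] turn about tool z 0.002 tilt [-1.e-04  1.e-04 -1.e+00] F [ 0.48 -0.66  0.26] M [-0.026  0.009 -0.04 ] w 0.0853
```

Emit:
carry_out:
  series: "0 0 0 0 0; 0 0 0 0 0; 0 0 0 0 0; 0 0 0 0 0; 0 0 0 0 0; 0 0 0 0 0; 0 0 0 0 0; 0 0 0 0 0"
  grip_force: 80

```text
clock: 6.05
tcp_pos: [0.5237, -0.1845, 0.0457]
orientation: [0.051, 3.141, 0.0]
contact_force: [-0.8, 1.4, 4.6]
grip_width: 0.0211
```

```bash
python3 - <<'E'
from h import *
plan([.5235,-.184,.046],-.035)
E
```

```text
t 6.05 pos [ 0.5237 -0.1845  0.0457] xhead 3.1089 shift cm [ 0.02  0.05 -0.03] turn about tool z 0.002 tilt [ 3.e-04  0.e+00 -1.e+00] F [-0.83  1.42  4.65] M [0.114 0.228 0.035] w 0.0211
```

Emit:
carry_out:
  series: "0 0 -1 0 0; 0 0 -2 0 0; 0 0 -3 0 0; 0 0 -4 0 0; 0 0 -4 0 0; 0 0 -1 0 0; 0 0 0 0 0; 0 0 0 0 0"

```text
clock: 7.05
tcp_pos: [0.5223, -0.1841, 0.1936]
orientation: [-0.051, -3.138, -0.001]
contact_force: [-0.6, -0.1, -4.7]
grip_width: 0.0214
```

```bash
python3 - <<'E'
from h import *
plan([.5268,.159,.19],-.10)
p=eyes.grab_frame("side");u,v=proj(p,[.5235,-.184,.18]);u,v=int(u),int(v)
cv2.imwrite(f"pics/side3.png",cv2.resize(p["color"][v-50:v+70,u-65:u+65],None,fx=5,fy=5,interpolation=2))
E
```

```text
t 7.05 pos [ 0.5223 -0.1841  0.1936] xhead 3.109 shift cm [ 0.67 34.31  0.38] turn about tool z 0.067 tilt [-3.3e-03  6.0e-04 -1.0e+00] F [-0.57 -0.09 -4.7 ] M [ 0.053  0.021 -0.015] w 0.0214
```

View pics/side3.png

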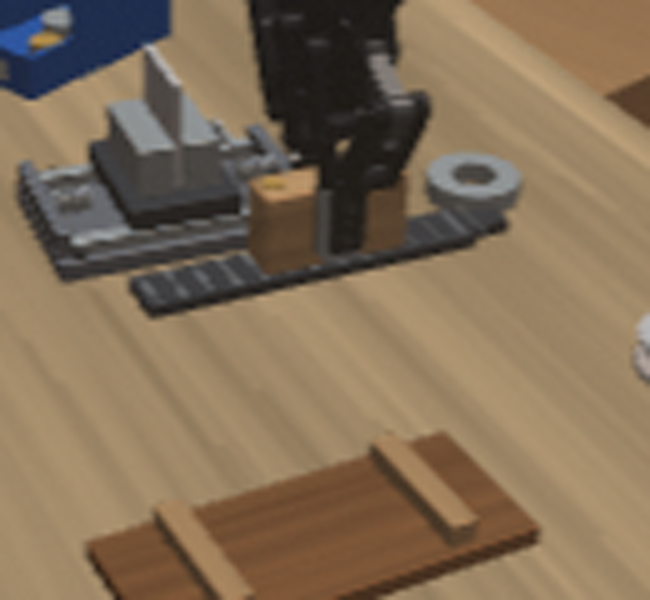

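Emit:
carry_out:
  series: "0 3 0 0 0; 0 5 0 0 0; 0 5.5 0 0 0; 0 5.5 0 0 0; 0 5.5 0 0 0; 0.3 5 0 0 0; 0.3 3.8 0 0 0; 0 1 0.3 0.067 0"

```text
clock: 8.1
tcp_pos: [0.5276, 0.1621, 0.1911]
orientation: [-0.151, -3.136, -0.001]
contact_force: [0.1, -0.7, -3.2]
grip_width: 0.0212
```

Emit:
carry_out:
  series: "0 0 0 0 0; 0 0 0 0 0; 0 0 0 0 0"

```text
clock: 8.48
tcp_pos: [0.5288, 0.1571, 0.1923]
orientation: [-0.158, -3.137, 0.001]
contact_force: [-0.2, -0.4, -3.9]
grip_width: 0.021
```

```bash
python3 - <<'E'
from h import *
plan([.5268,.159,.15],-.10)
p=eyes.grab_frame("top");u,v=proj(p,[.53,.159,.18]);u,v=int(u),int(v)
cv2.imwrite(f"pics/top4.png",cv2.resize(p["color"][v-70:v+50,u-65:u+65],None,fx=5,fy=5,interpolation=2))
q=eyes.grab_frame("side");u,v=proj(q,[.53,.159,.15]);u,v=int(u),int(v)
cv2.imwrite(f"pics/side4.png",cv2.resize(q["color"][v-60:v+60,u-65:u+65],None,fx=5,fy=5,interpolation=2))
for n in("file_toe","file","file_grip"):
  print(n,[(d["uv"],d["confidence"]) for d in spotter.mark_of(p,n)],[(d["uv"],d["confidence"]) for d in spotter.mark_of(q,n)])
E
```

```text
t 8.475 pos [0.5288 0.1571 0.1923] xhead 3.0407 shift cm [0.22 0.17 4.23] turn about tool z -0.001 tilt [-3.e-04 -5.e-04 -1.e+00] F [-0.25 -0.36 -3.86] M [ 0.006 -0.028 -0.033] w 0.021
file_toe [([460.6, 321.6], 0.64)] [([318.4, 139.8], 0.96), ([203.6, 197.8], 0.81), ([243.1, 381.0], 0.78)]
file [([417.4, 302.2], 0.71), ([256.1, 274.5], 0.57), ([245.5, 201.3], 0.53)] [([234.1, 210.3], 0.96), ([289.4, 146.5], 0.9), ([247.8, 323.1], 0.84)]
file_grip [([259.8, 279.7], 0.86), ([418.9, 304.1], 0.58)] [([293.1, 138.7], 0.73), ([229.6, 200.1], 0.67), ([243.1, 310.0], 0.56)]
```

View pics/top4.png

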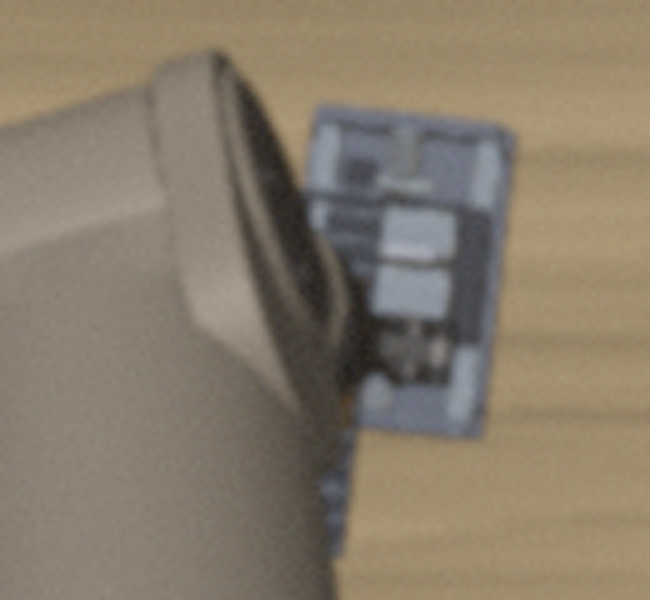

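View pics/side4.png

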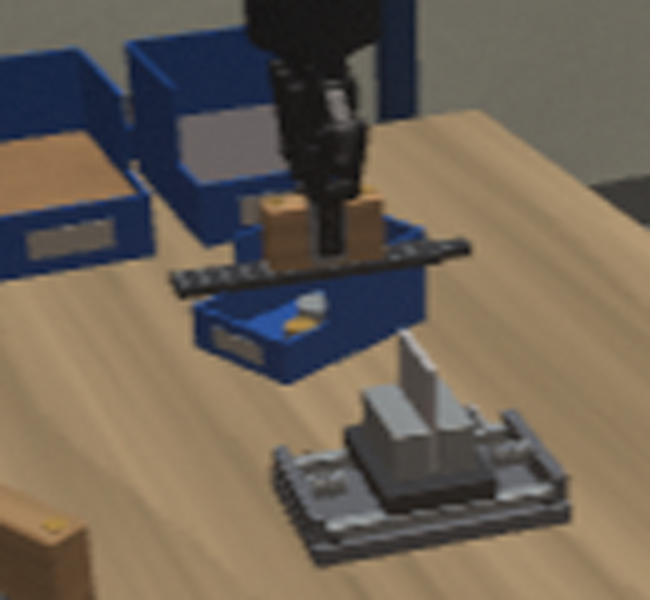

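Emit:
carry_out:
  series: "0.2 0.1 1 0 0; 0 0 1.5 0 0; 0 0 1.3 0 0; 0 0 0.8 0 0; 0 0 0.2 0 0; 0 0 0 0 0; 0 0 0 0 0"

```text
clock: 9.75
tcp_pos: [0.5272, 0.1598, 0.145]
orientation: [0.157, 3.137, 0.001]
contact_force: [0.2, -0.1, -3.8]
grip_width: 0.021
```

```bash
python3 - <<'E'
from h import *
plan([.5268,.156,.13],-.10)
E
```

```text
t 9.75 pos [0.5272 0.1598 0.145 ] xhead 3.0419 shift cm [ 0.01 -0.38  1.5 ] turn about tool z 0.0 tilt [ 9.e-04  4.e-04 -1.e+00] F [ 0.2  -0.12 -3.84] M [-0.029 -0.021  0.008] w 0.021
```

Emit:
carry_out:
  series: "0 0 0.4 0 0; 0 0 0.3 0 0; 0 0 0.1 0 0; 0 0 0 0 0"

```text
clock: 10.25
tcp_pos: [0.5268, 0.1596, 0.1364]
orientation: [-0.156, -3.137, 0.0]
contact_force: [-0.6, 0.1, -3.8]
grip_width: 0.0213
```

Emit:
carry_out:
  series: "0 0 0.1 0 0; 0 0 0 0 0"

```text
clock: 10.5
tcp_pos: [0.5268, 0.1596, 0.1355]
orientation: [-0.157, -3.138, 0.0]
contact_force: [0.8, 0.4, -4.2]
grip_width: 0.0213
```

Emit:
carry_out:
  series: "0 0 0.1 0 0; 0 0 0 0 0"

```text
clock: 10.75
tcp_pos: [0.5268, 0.1597, 0.1344]
orientation: [-0.156, -3.138, 0.0]
contact_force: [1.2, 0.7, -4.4]
grip_width: 0.0211
```

Emit:
carry_out:
  series: "0 0 0.1 0 0; 0 0 0 0 0"

```text
clock: 11.0
tcp_pos: [0.5268, 0.1596, 0.1334]
orientation: [-0.157, -3.137, 0.0]
contact_force: [-0.1, -1.2, -4.0]
grip_width: 0.0207
```

Emit:
carry_out:
  series: "0 0 0.1 0 0; 0 0 0 0 0"

```text
clock: 11.25
tcp_pos: [0.5268, 0.1596, 0.1324]
orientation: [-0.156, -3.138, 0.0]
contact_force: [-0.6, -0.7, -3.4]
grip_width: 0.0213
```

Emit:
carry_out:
  series: "0 0 0.1 0 0; 0 0 0 0 0"

```text
clock: 11.5
tcp_pos: [0.5268, 0.1596, 0.1314]
orientation: [-0.157, -3.138, 0.0]
contact_force: [-0.1, 0.2, -3.7]
grip_width: 0.0211
```

Emit:
carry_out:
  series: "0 0 0.1 0 0; 0 0 0 0 0"

```text
clock: 11.75
tcp_pos: [0.527, 0.1597, 0.1305]
orientation: [0.157, 3.138, 0.0]
contact_force: [-0.5, -0.3, -3.8]
grip_width: 0.021
```

```bash
python3 - <<'E'
from h import *
plan([.5268,.156,.13],-.10)
E
```

```text
t 11.75 pos [0.527  0.1597 0.1305] xhead 3.0419 shift cm [-0.02 -0.37  0.05] turn about tool z 0.0 tilt [ 2.e-04  1.e-04 -1.e+00] F [-0.51 -0.27 -3.81] M [-0.014  0.052 -0.033] w 0.021
```

Emit:
carry_out:
  series: "0 0 0.1 0 0; 0 0 0 0 0"

```text
clock: 12.0
tcp_pos: [0.5276, 0.1597, 0.1301]
orientation: [0.157, 3.136, 0.001]
contact_force: [-0.3, -1.1, 2.1]
grip_width: 0.0213
```

```bash
python3 - <<'E'
from h import *
plan([.5268,.156,.13],-.10)
E
```

```text
t 12.0 pos [0.5276 0.1597 0.1301] xhead 3.0416 shift cm [ 0.04 -0.37  0.01] turn about tool z 0.0 tilt [ 1.5e-03  4.0e-04 -1.0e+00] F [-0.33 -1.1   2.12] M [-0.173 -0.284 -0.079] w 0.0213
```

Contact came at TCP z of about 0.130, so the edge is at about 0.110 m, and the load is about 6 N. Starting stroke 1 in short pieces.

Emit:
carry_out:
  series: "-1 0 0 0 0; -1 0 0 0 0"

```text
clock: 12.25
tcp_pos: [0.5457, 0.1583, 0.1302]
orientation: [-0.155, -3.135, -0.001]
contact_force: [-9.5, -0.0, 11.6]
grip_width: 0.0215
```

```bash
python3 - <<'E'
from h import *
plan([.5268,.156,.13],-.10)
E
```

```text
t 12.25 pos [0.5457 0.1583 0.1302] xhead 3.0426 shift cm [ 1.85 -0.41  0.02] turn about tool z 0.001 tilt [-2.9e-03  7.0e-04 -1.0e+00] F [-9.54 -0.04 11.6 ] M [ 0.025  1.431 -0.029] w 0.0215
```

Emit:
carry_out:
  series: "-0.8 0 -0.08 0 0; -1 0 -0.04 0 0"

```text
clock: 12.5
tcp_pos: [0.5646, 0.1561, 0.1305]
orientation: [-0.156, -3.137, 0.0]
contact_force: [-1.0, 1.0, -1.3]
grip_width: 0.0211
```

```bash
python3 - <<'E'
from h import *
plan([.5268,.156,.13],-.10)
E
```

```text
t 12.5 pos [0.5646 0.1561 0.1305] xhead 3.0424 shift cm [ 3.76 -0.38  0.06] turn about tool z 0.001 tilt [-0.001  0.    -1.   ] F [-0.96  0.97 -1.3 ] M [ 0.093  0.137 -0.008] w 0.0211
```

Emit:
carry_out:
  series: "-1 0 0.04 0 0; -1 0 0 0 0"

```text
clock: 12.75
tcp_pos: [0.5843, 0.1542, 0.1305]
orientation: [-0.156, -3.136, -0.0]
contact_force: [-6.9, 0.9, 8.1]
grip_width: 0.021
```

```bash
python3 - <<'E'
from h import *
plan([.5268,.156,.13],-.10)
E
```

```text
t 12.75 pos [0.5843 0.1542 0.1305] xhead 3.0422 shift cm [ 5.74 -0.39  0.06] turn about tool z 0.001 tilt [-2.1e-03  3.0e-04 -1.0e+00] F [-6.93  0.86  8.06] M [0.125 1.361 0.005] w 0.021
```

Emit:
carry_out:
  series: "-1 0 -0.03 0 0; -1 0 0 0 0"

```text
clock: 13.0
tcp_pos: [0.6047, 0.1518, 0.1305]
orientation: [-0.156, -3.137, 0.0]
contact_force: [-4.1, 0.9, 2.9]
grip_width: 0.021
```

```bash
python3 - <<'E'
from h import *
plan([.5268,.156,.13],-.10)
E
```

```text
t 13.0 pos [0.6047 0.1518 0.1305] xhead 3.0419 shift cm [ 7.79 -0.36  0.06] turn about tool z 0.0 tilt [-1.1e-03 -1.0e-04 -1.0e+00] F [-4.05  0.86  2.92] M [ 0.095  1.082 -0.031] w 0.021
```

Emit:
carry_out:
  series: "-1 0 0 0 0; -1 0 0 0 0"

```text
clock: 13.25
tcp_pos: [0.6249, 0.1498, 0.1304]
orientation: [-0.157, -3.137, 0.0]
contact_force: [-3.7, -0.1, 2.9]
grip_width: 0.0209
```

```bash
python3 - <<'E'
from h import *
plan([.5268,.156,.13],-.10)
E
```

```text
t 13.25 pos [0.6249 0.1498 0.1304] xhead 3.0419 shift cm [ 9.82 -0.36  0.04] turn about tool z 0.0 tilt [-4.e-04 -2.e-04 -1.e+00] F [-3.7  -0.12  2.93] M [0.095 1.002 0.002] w 0.0209
```

Emit:
carry_out:
  series: "-1 0 0 0 0; -1 0 0 0 0; -0.5 0 0 0 0"

```text
clock: 13.62
tcp_pos: [0.6501, 0.1471, 0.1304]
orientation: [0.157, 3.137, -0.0]
contact_force: [-1.9, 0.3, -0.5]
grip_width: 0.021
```

```bash
python3 - <<'E'
from h import *
plan([.5268,.156,.13],-.10)
E
```

```text
t 13.625 pos [0.6501 0.1471 0.1304] xhead 3.0415 shift cm [12.36 -0.34  0.03] turn about tool z -0.0 tilt [ 4.e-04 -3.e-04 -1.e+00] F [-1.88  0.28 -0.5 ] M [0.004 0.77  0.029] w 0.021
```

Emit:
carry_out:
  series: "-0.4 0 0.04 0 0; -0.4 0 0 0 0"

```text
clock: 13.88
tcp_pos: [0.6569, 0.1466, 0.1302]
orientation: [-0.156, -3.137, 0.0]
contact_force: [-2.3, 0.1, 2.0]
grip_width: 0.0211
```

```bash
python3 - <<'E'
from h import *
plan([.5268,.156,.13],-.10)
E
```

```text
t 13.875 pos [0.6569 0.1466 0.1302] xhead 3.042 shift cm [13.04 -0.36  0.03] turn about tool z 0.0 tilt [-0.001 -0.    -1.   ] F [-2.27  0.08  1.99] M [0.105 1.135 0.048] w 0.0211
```

Emit:
carry_out:
  series: "0 0 -0.7 0 0; 0 0 -1.5 0 0; 0 0 -0.3 0 0; 2.5 0 0 0 0; 4 0 0 0 0; 4 0 0 0 0; 2.6 0 0 0 0; 0 0 0 0 0"

```text
clock: 14.88
tcp_pos: [0.5251, 0.1601, 0.1555]
orientation: [-0.154, -3.137, -0.001]
contact_force: [0.2, -1.0, -3.4]
grip_width: 0.021
```

```bash
python3 - <<'E'
from h import *
q=eyes.grab_frame("side");u,v=proj(q,[.53,.159,.15]);u,v=int(u),int(v)
cv2.imwrite(f"pics/side5.png",cv2.resize(q["color"][v-60:v+60,u-65:u+65],None,fx=5,fy=5,interpolation=2))
plan([.5268,.159,.15],-.10)
E
```

```text
t 14.925 pos [0.5268 0.16   0.1558] xhead 3.0428 shift cm [-0.01 -0.1   0.58] turn about tool z 0.001 tilt [ 1.1e-03  6.0e-04 -1.0e+00] F [ 0.17 -0.73 -3.82] M [ 0.021 -0.067 -0.036] w 0.0211
```

View pics/side5.png

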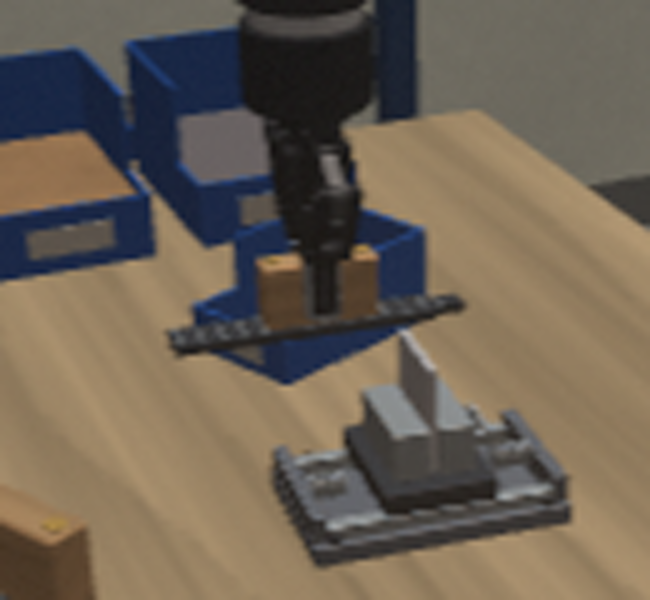

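Emit:
carry_out:
  series: "0 0 1 0 0; 0 0 1 0 0; 0 0 0.4 0 0; 0 0 0.1 0 0; 0 0 0 0 0"

```text
clock: 15.55
tcp_pos: [0.5271, 0.1592, 0.1303]
orientation: [0.157, 3.137, -0.0]
contact_force: [-1.4, -1.1, -1.5]
grip_width: 0.0213
```

Emit:
carry_out:
  series: "0 0 0.07 0 0; 0 0 0 0 0"

```text
clock: 15.8
tcp_pos: [0.5274, 0.1593, 0.13]
orientation: [0.157, 3.136, 0.0]
contact_force: [-1.3, -3.4, 3.5]
grip_width: 0.0211
```

Emit:
carry_out:
  series: "-0.8 0 -0.04 0 0; -1 0 -0.03 0 0; -1 0 -0.02 0 0"

```text
clock: 16.18
tcp_pos: [0.5539, 0.158, 0.1305]
orientation: [-0.154, -3.136, -0.001]
contact_force: [-3.0, 0.5, 3.5]
grip_width: 0.021
```

Emit:
carry_out:
  series: "-1 0 0 0 0; -1 0 0 0 0"

```text
clock: 16.42
tcp_pos: [0.5742, 0.1558, 0.1305]
orientation: [-0.155, -3.136, -0.001]
contact_force: [-6.2, 0.1, 7.5]
grip_width: 0.0208
```

Emit:
carry_out:
  series: "-1 0 -0.03 0 0; -1 0 0 0 0"

```text
clock: 16.68
tcp_pos: [0.5946, 0.1532, 0.1305]
orientation: [-0.156, -3.137, -0.0]
contact_force: [-4.4, 1.9, 4.0]
grip_width: 0.0211
```

Emit:
carry_out:
  series: "-1 0 0 0 0; -1 0 0 0 0"

```text
clock: 16.92
tcp_pos: [0.6149, 0.1508, 0.1305]
orientation: [-0.156, -3.137, 0.0]
contact_force: [-3.8, 0.4, 0.9]
grip_width: 0.0211
```

Emit:
carry_out:
  series: "-1 0 0 0 0; -1 0 0.02 0 0"

```text
clock: 17.18
tcp_pos: [0.6348, 0.1487, 0.1304]
orientation: [-0.157, -3.137, 0.0]
contact_force: [-4.0, 0.9, 2.8]
grip_width: 0.0214
```

Load is about 6.6 N at +0.048. Continuing to the heel.

Emit:
carry_out:
  series: "-1 0 0.02 0 0; -0.7 0 0.02 0 0"

```text
clock: 17.42
tcp_pos: [0.6517, 0.1471, 0.1301]
orientation: [-0.157, -3.137, 0.0]
contact_force: [-3.8, 0.7, 4.4]
grip_width: 0.0209
```

Emit:
carry_out:
  series: "-0.4 0 0 0 0"

```text
clock: 17.55
tcp_pos: [0.6554, 0.1468, 0.1301]
orientation: [-0.157, -3.137, 0.0]
contact_force: [-4.0, -0.0, 4.5]
grip_width: 0.021
```

Emit:
carry_out:
  series: "0 0 -0.7 0 0; 0 0 -1.5 0 0; 0 0 -0.3 0 0; 2.5 0 0 0 0; 4 0 0 0 0; 4 0 0 0 0; 2.4 0 0 0 0; 0 0 0 0 0"

```text
clock: 18.55
tcp_pos: [0.5252, 0.1601, 0.1554]
orientation: [-0.154, -3.137, -0.001]
contact_force: [0.6, -0.3, -3.6]
grip_width: 0.021
```

Emit:
carry_out:
  series: "0 0 1 0 0; 0 0 1 0 0; 0 0 0.4 0 0; 0 0 0.1 0 0; 0 0 0 0 0"

```text
clock: 19.18
tcp_pos: [0.5273, 0.1592, 0.1303]
orientation: [0.158, 3.137, -0.0]
contact_force: [-0.3, -0.8, -0.8]
grip_width: 0.0214
```

Emit:
carry_out:
  series: "0 0 0.06 0 0; 0 0 0 0 0"

```text
clock: 19.42
tcp_pos: [0.5274, 0.1593, 0.13]
orientation: [0.157, 3.136, 0.0]
contact_force: [-1.0, -2.7, 4.0]
grip_width: 0.021
```

Same state as before stroke 2, with a load of about 7.5 N. Stroke 3.

Emit:
carry_out:
  series: "-0.8 0 -0.04 0 0; -1 0 -0.03 0 0; -1 0 -0.02 0 0"

```text
clock: 19.8
tcp_pos: [0.5536, 0.158, 0.1305]
orientation: [-0.154, -3.135, -0.001]
contact_force: [-4.3, 0.3, 5.0]
grip_width: 0.0209
```

Emit:
carry_out:
  series: "-1 0 -0.02 0 0; -1 0 0 0 0"

```text
clock: 20.05
tcp_pos: [0.5744, 0.1556, 0.1305]
orientation: [-0.155, -3.136, -0.001]
contact_force: [-4.2, 0.7, 5.0]
grip_width: 0.0212
```

Emit:
carry_out:
  series: "-1 0 -0.01 0 0; -1 0 0 0 0"

```text
clock: 20.3
tcp_pos: [0.5949, 0.1528, 0.1305]
orientation: [-0.156, -3.137, 0.0]
contact_force: [-4.6, 0.3, 2.8]
grip_width: 0.0212
```

Emit:
carry_out:
  series: "-1 0 0.01 0 0; -1 0 0 0 0"

```text
clock: 20.55
tcp_pos: [0.615, 0.1507, 0.1305]
orientation: [-0.157, -3.137, 0.0]
contact_force: [-4.7, 0.9, 2.9]
grip_width: 0.0211
```

Emit:
carry_out:
  series: "-1 0 0.01 0 0; -1 0 0.01 0 0"

```text
clock: 20.8
tcp_pos: [0.6348, 0.1488, 0.1303]
orientation: [-0.157, -3.137, 0.0]
contact_force: [-4.5, 0.3, 3.0]
grip_width: 0.0209
```

Emit:
carry_out:
  series: "-1 0 0.02 0 0; -0.7 0 0.02 0 0"

```text
clock: 21.05
tcp_pos: [0.6517, 0.1471, 0.13]
orientation: [-0.157, -3.137, 0.0]
contact_force: [-5.8, 0.5, 5.1]
grip_width: 0.0211
```

Emit:
carry_out:
  series: "-0.3 0 0 0 0"

```text
clock: 21.18
tcp_pos: [0.6545, 0.1469, 0.13]
orientation: [-0.157, -3.137, 0.0]
contact_force: [-5.7, 0.6, 4.8]
grip_width: 0.0215
```

Emit:
carry_out:
  series: "0 0 -0.7 0 0; 0 0 -1.5 0 0; 0 0 -2 0 0; 0 0 -2 0 0; 2 0 0 0 0; 4 0 0 0 0; 4 0 0 0 0; 2.8 0 0 0 0"

```text
clock: 22.18
tcp_pos: [0.5256, 0.1599, 0.1933]
orientation: [0.156, 3.137, 0.001]
contact_force: [-0.1, 0.9, -3.9]
grip_width: 0.0205
```

Emit:
carry_out:
  series: "0 0 0 -0.067 0; 0 -3 0 0 0; 0 -5 0 0 0; 0 -5.5 0 0 0; 0 -5.5 0 0 0; 0 -5.5 0 0 0; 0 -5 0 0 0; 0 -3 0 0 0"

```text
clock: 23.18
tcp_pos: [0.5162, -0.1686, 0.1938]
orientation: [0.057, 3.139, -0.002]
contact_force: [0.9, 0.9, -4.5]
grip_width: 0.0214
```

```bash
python3 - <<'E'
from h import *
plan([.5237,-.1845,.06],-.0327)
E
```

```text
t 23.175 pos [ 0.5162 -0.1686  0.1938] xhead 3.1056 shift cm [-0.77 -1.54 13.38] turn about tool z -0.003 tilt [ 0.0025 -0.0012 -1.    ] F [ 0.93  0.89 -4.49] M [ 0.045 -0.032  0.005] w 0.0214
```

Emit:
carry_out:
  series: "-0.7 -1.3 3 0 0; 0 0 4 0 0; 0 0 3 0 0; 0 0 1 0 0; 0 0 0 0 0; 0 0 0 0 0"

```text
clock: 23.92
tcp_pos: [0.524, -0.1787, 0.0836]
orientation: [0.051, 3.138, -0.001]
contact_force: [-0.3, 0.0, -4.1]
grip_width: 0.0208
```

```bash
python3 - <<'E'
from h import *
plan([.5237,-.1845,.0457],-.0327)
q=eyes.grab_frame("side");u,v=proj(q,[.5235,-.184,.08]);u,v=int(u),int(v)
cv2.imwrite(f"pics/side6.png",cv2.resize(q["color"][v-60:v+60,u-65:u+65],None,fx=5,fy=5,interpolation=2))
E
```

```text
t 23.925 pos [ 0.524  -0.1787  0.0836] xhead 3.1089 shift cm [ 0.02 -0.58  3.79] turn about tool z 0.0 tilt [ 2.7e-03 -5.0e-04 -1.0e+00] F [-0.3   0.03 -4.11] M [-0.003 -0.054 -0.033] w 0.0208
```

View pics/side6.png

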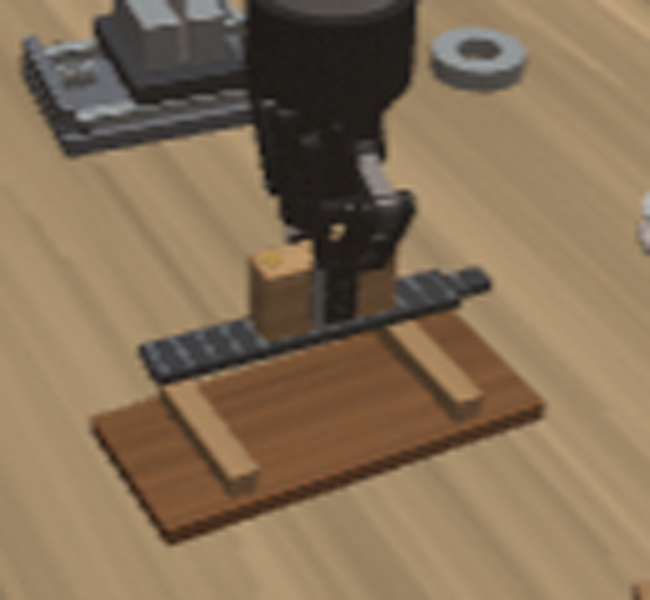

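Emit:
carry_out:
  series: "0 -0.4 1.2 0 0; 0 0 1.4 0 0; 0 0 0.7 0 0; 0 0 0.2 0 0; 0 0 0 0 0; 0 0 0 0 0"

```text
clock: 24.72
tcp_pos: [0.5229, -0.1825, 0.0473]
orientation: [0.051, 3.141, -0.0]
contact_force: [-0.4, -0.8, -4.4]
grip_width: 0.021
```

Emit:
carry_out:
  series: "0 0 0.1 0 0; 0 0 0.1 0 0; 0 0 0 0 0"

```text
clock: 25.1
tcp_pos: [0.5229, -0.1825, 0.0457]
orientation: [0.051, 3.141, 0.0]
contact_force: [-1.9, 1.7, 4.7]
grip_width: 0.0214
```

Emit:
carry_out:
  series: "0 0 -0.05 0 0.4; 0 0 0 0 1; 0 0 0 0 1; 0 0 0 0 1; 0 0 0 0 1; 0 0 0 0 1; 0 0 0 0 1; 0 0 0 0 1"

```text
clock: 26.1
tcp_pos: [0.5227, -0.1824, 0.0455]
orientation: [0.051, 3.141, -0.0]
contact_force: [-0.2, -0.6, -0.4]
grip_width: 0.0855
```

Emit:
carry_out:
  series: "0 0 -1 0 1; 0 0 -2 0 1; 0 0 -4 0 1; 0 0 -4 0 1; 0 0 -4 0 1; 0 4 -2 0 1; 0 5 0 0 1; 0 5 0 0 1"

```text
clock: 27.1
tcp_pos: [0.5274, -0.0413, 0.2168]
orientation: [0.053, 3.139, 0.0]
contact_force: [-0.5, 0.4, -0.1]
grip_width: 0.0855
```

Emit:
carry_out:
  series: "0 5 0 0 1; 0 5 0 0 1; 0 3 0 0 1; 0 0 0 0 1; 0 0 0 0 1; 0 0 0 0 1"

```text
clock: 27.85
tcp_pos: [0.5316, 0.0858, 0.2157]
orientation: [0.055, 3.141, -0.001]
contact_force: [-0.0, -0.2, 0.4]
grip_width: 0.0849
```

```bash
python3 - <<'E'
from h import *
for n in("side","top"):
  p=eyes.grab_frame(n);cv2.imwrite(f"pics/{n}7.png",p["color"])
  a,b={"side":((275,150),(395,285)),"top":((340,155),(420,250))}[n]
  cv2.imwrite(f"pics/{n}7z.png",cv2.resize(p["color"][a[1]:b[1],a[0]:b[0]],None,fx=5 if n=="top" else 4,fy=5 if n=="top" else 4,interpolation=2))
plan([.5,0,.2],0)
E
```

```text
t 27.95 pos [0.5316 0.0862 0.2156] xhead 3.1068 shift cm [ 2.86 -8.72  1.56] turn about tool z -0.035 tilt [ 1.e-04 -3.e-04 -1.e+00] F [-0.04 -0.23  0.82] M [ 0.007 -0.012 -0.025] w 0.0856
```

View pics/top7.png

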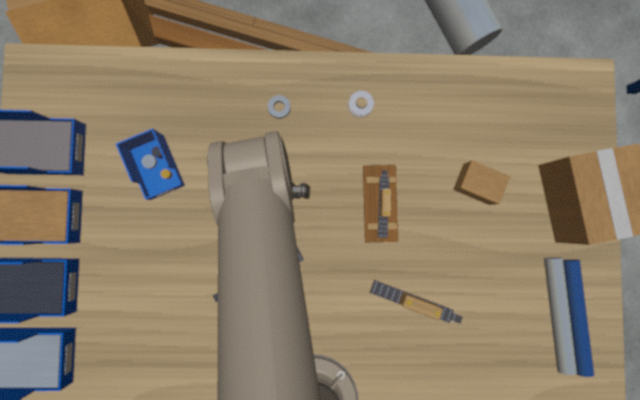

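View pics/top7z.png

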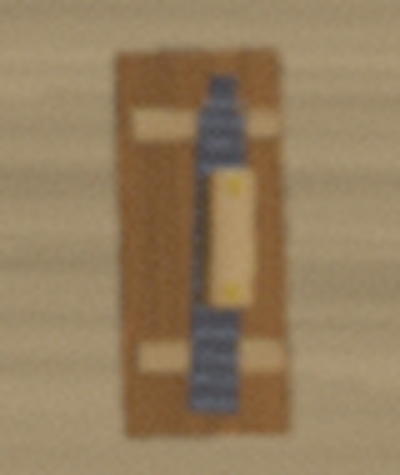

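View pics/side7z.png

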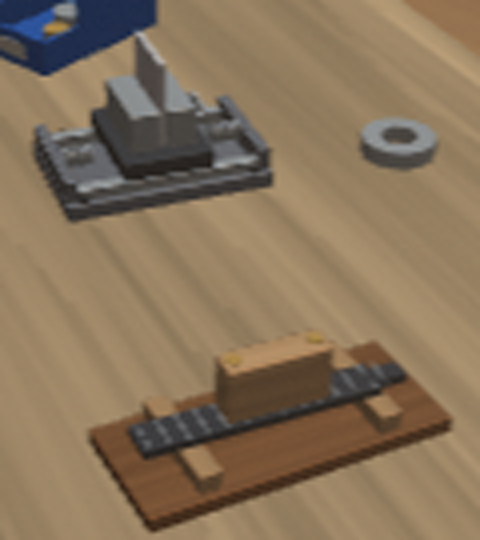

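The file lies flat across both cleats with its toe towards +x, as at the start. The jig head looks centred, the bystanders haven't moved, and the arm is clear of everything. Handing in.

```bash
python3 -c "
from bench import r
print(r.hand_in())"
```

```text
the job is handed in; nothing more can be done
None
```

I took the file from its rest and pushed three forward strokes across the plate, toe to heel. After each stroke I lifted the file at least 20 mm clear before taking it back. I then laid it back on both cleats, toe towards the rest's +x end, and handed in at about 28 s of the 72 s allowed. No verdict was reported.

- **Edge height:** I found it by touch at about 110 mm above the bench, within the 106 to 114 mm given.
- **Stroke load:** this is wrist force less the file's weight, read at the end of each move.
  - **Stroke 1:** mostly 3 to 7 N, but it peaked near 15 N early on and again near 12 N mid-stroke, and dipped to about 2.5 N once. The peaks are above the 5 to 10 N asked for but under the 25 N limit.
  - **Stroke 2:** about 5 to 9 N, with one reading near 11 N.
  - **Stroke 3:** about 7 to 9 N.
- **Not measured:** I had no reading of the head position, so I only inferred that the head was pushed forward, from drag forces of about 2 to 6 N at the stroke ends.
- **Last pictures:** the file lies flat within a few mm of where it was, and the plate looks centred. The bin, bearing, carton and pulley appear unmoved, and the gripper is open and clear.

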